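Open the stone chest's lift-and-slide hatch

TASK

Open the larger of the two wooden boxes on the table, the stone chest: take its hatch by the bar handle, lift it out of its sunken seat and slide it sideways along its channels until the well it covered is fully open. Leave the hatch lying flat on the chest's deck, let go of it, and leave the smaller box, with the round knob, shut.

Things in the scene. Friction and masses are not known exactly. Their poses are not given: they have to be found in the camera images.
- chest: Fixed wooden box, 142 (x) by 276 (y) by 96 mm high; origin: centre of underside, z up. Well in its -y half (mouth y -120 to -10), seat ledge at z 50; solid deck in its +y half, top z 60, stop wall at y 128. Side channels along y: walls at x +-61, lips overhead reach in to x +-45, z 90 to 96, so the hatch lifts 10 to 30 mm (20 is best), then slides to +y; it cannot come out upwards.
- hatch: Loose panel 110 (x) by 120 (y) by 10 mm, 0.25 kg, 6 mm play each side in x; origin: centre of underside, z up. Starts flat in the seat: chest y -65, z 50, axes parallel to the chest's. Dark bar handle above it, on two posts: along x, centred, 70 long, 14 wide in y, z 32 to 55 mm; pinch it from above at about z 43, fingers closing along y.
- chest_parked (a point): Where the hatch's origin should end: on the chest's deck, at chest x 0, y 63, z 60 mm, 5 mm short of where the hatch meets the stop wall (y 68). The well's mouth is clear once the hatch's origin is past chest y 50. Axes parallel to the chest's.
- small_hatch: The hatch of the smaller box (96 by 190 by 71 mm, same kind, a small stone on its deck), to be left alone: 72 by 80 by 8 mm with a round knob 26 mm wide. Origin: centre of its underside.

How it is judged (in metres and radians):
On the way:
1. the hatch is lifted clear of its seat (origin at least 57 mm above the chest's underside) while still over the well (z of hatch in the frame of chest above 0.057 m and y of hatch in the frame of chest below -0.02 m), for 0.05 s.
At the end, for the whole second after the job is handed in: The hatch lies at rest and flat (within 6 degrees) on the chest's deck, in its channels (origin within 15 mm of the chest's centre line, 55 to 66 mm above its underside), its origin more than 48 mm towards the chest's +y, so that the well is open. The small box is still shut (y of hatch in the frame of chest above 0.048 m and x of hatch in the frame of chest between -0.015 and 0.015 m and z of hatch in the frame of chest between 0.055 and 0.066 m and angle between hatch's own z axis and vertical below 0.1 rad and linear speed of hatch below 0.02 m/s); the robot touches nothing.
It fails at once if the smaller box's hatch is moved by more than 10 mm (distance of small_hatch from where it was at the start of the episode above 0.01 m).
It also fails if it takes over 32 s, if anything falls off the work surface, if the arm or the gripper's body presses on something with over 40 N, if the wrist force passes 120 N, or if a joint passes its speed limit or range.

ROBOT

A 6-joint arm with a two-finger parallel gripper is mounted at the origin on the work surface. World frame = base frame: x ahead of the robot, y to its left, z up, the work surface at z = 0. Lengths are in mm, angles in rad, forces in N, time in s.
With the tool pointing down it reaches from about 275 to 750 mm from the base axis. Payload 10.2 kg.
Tool frame: the origin (TCP) lies at the very end of the fingers, on their centre line; the grasp point (between the pads) lies 19 mm behind it (ctrl.hold_point_z is the distance from the TCP to the grasp point, in mm); z points along the fingers, y is the direction in which the jaws open and shut (so a half turn about z gives the same grasp; the last joint's range is limited). The gripper opens to 85 mm and grips with 20 to 120 N. Pads are 22 mm wide; open, the fingers measure 114 mm over their backs; the gripper's body (76 mm by 85 mm) begins 54 mm behind the grasp point. The pads swing forward as they close: fully open they stand 13 mm farther back than shut.
Start: joints at [-1.519, 0.313, 1.498, -0, 1.331, -0.223], TCP at [142.448, -505.312, 231.294] pointing down, gripper open.
Joint ranges: [-2.94, 2.94], [-0.97, 2.17], [0.19, 2.56], [-1.23, 4.37], [0.02, 3.11], [-2.88, 2.88]. Speed limits (rad/s): [2.39, 2.39, 3.01, 3.14, 3.14, 3.14].

INTERFACE

Orientations are given as a unit quaternion [w, x, y, z].
In Python, from rig import readout, cams, workorder, spotter, ctrl gives the robot as it stands.
- The arm moves only by the tool step_arm, never from a script. Its argument "plan" is text: rows parted by semicolons, each of 5 numbers parted by spaces: the shift along the tool's x, y, z in cm, then the turn about the tool's z in degrees, then the opening in per cent of the stroke, from 0 (shut) to 100 (fully open). In form: x y z twist gripper; .... A call has 1 to 10 rows; each row is the pose to reach, as a shift and turn from the pose commanded when the call began, along the tool's axes at that moment; what a row does not reach only later rows make up. A row lasts 1/10 s, in which the tool goes at most 50 mm and 8.59 degrees, less where a joint would pass 70% of its speed; a pose out of reach is approached as far as the arm can. A call with a gripper value outside its range is refused whole. The fingers move at their own pace and stop on an object; "grip_force" is the grip in N (left out, the last holds). Time passes only in rows, so rows that repeat a pose let the fingers close. It gives the time, the measured TCP pose, the force and the opening at its end, in the units of the state.
- readout.sense(): the state, without advancing time (a new reading comes with each control period).
- cams.capture(name): name is "side" or "top" or "wrist"; returns (picture, depth): 384x512x3 uint8, red, green, blue; 384x512 float32, mm along the optical axis (not along the pixel's ray), 0 where there is no reading.
- cams.camera_info(name): a dict with "vfov" (degrees; the focal length in pixels is half the picture's height over the tangent of half this angle, whatever the lens; pixels are square), "cx", "cy" (the principal point, pixels), "rvec" (rotation vector, rad) and "tvec" (3), from world to camera coordinates, as OpenCV has them. Camera axes: x right, y down, z forward; pixel columns grow to the right and rows downward; lengths in mm; the calibration is good to about 2 mm. A picture is of the moment at which its call begins: read the wrist's pose just before it. camera_info takes no time and is no camera call; for the wrist camera it gives the pose at the moment of the call.
- workorder.finish_job(): hands the job in, once; it reports no verdict.
Trained networks look in the newest picture that a camera, given by its name, has taken for a name from the list of things; names that differ only in an ending like _2 or _b are one class to them, and where a whole thing is asked for, a point or a joint stands for the part that bears it (a point fixed in the world has none). Each returns a list of dicts, best first, with "conf" (0 to 1); they miss things now and then, are a little off and sometimes report something else, mostly with a low value. They report only what shows in the picture. A call takes as long as a camera call.
- spotter.regions_of(camera, target): "pixels" (384x512 bool, what is visible of it) and "extent" ([centre column, centre row, width, height] in pixels, round what is visible of it).
The state is a dict: "time_s": time; "joints": joint angles; "dq": joint speeds; "tau": joint torques, N m; "eef_pos": TCP position; "ee_rot": TCP orientation; "force": force on the tool from outside, world axes, zero at the start; "wrist_torque": the same for the moment, N m; "grip_width": opening from 0.0 (shut) to 1.0 (fully open).
Only numpy, scipy, OpenCV 4.12 (cv2) and the standard library are available. Lean on these libraries where they do the work, as an engineer would, in place of code of your own. Each camera call takes 0.05 s, during which the arm holds its last target. There are 200 camera calls.

## Working session

There is one attempt and no reset: what is moved stays moved. The work goes in short steps, Python scripts to look and compute and a tool call to move; the robot and the scene stay as the last step left them, time stands still between calls to the robot, and variables do not carry over. Pictures are saved under pics/ and viewed, about 8 in all and at most 12, crops included, and the job is handed in when it is done.

Besides the shell and the picture viewer there is one more tool, called after ">>>" as a command line: name --argument value ..., lists and objects as JSON in quotes. step_arm: Moves the arm, as the interface text tells. Its arguments: {"type":"object","properties":{"plan":{"type":"string"},"grip_force":{"type":"number"}},"required":["plan"]}

```bash
mkdir -p pics; cat > h.py <<'E'
import numpy as np,cv2
from rig import readout,cams,workorder,spotter,ctrl
def cloud(n,d):
    i=cams.camera_info(n);f=192/np.tan(np.radians(i['vfov'])/2)
    v,u=np.mgrid[:384,:512];R=cv2.Rodrigues(np.array(i['rvec'],float))[0]
    P=np.stack([(u-i['cx'])*d/f,(v-i['cy'])*d/f,d],-1)
    return (P-np.array(i['tvec'],float).ravel())@R
E
python3 - <<'E'
from h import *
ims=[]
for n in('top','side'):
    p,d=cams.capture(n);C=cloud(n,d);np.savez('c_%s.npz'%n,p=p,C=C,d=d)
    print(n,cams.camera_info(n))
    for t in('chest','hatch','small_hatch'):
        for r in spotter.regions_of(n,t)[:3]:
            m=r['pixels']&(d>0);print(t,r['conf'],np.round(r['extent']),np.round(np.median(C[m],0)),np.round(np.percentile(C[m][:,2],[5,95])))
            np.save('m_%s_%s_%.2f.npy'%(n,t,r['conf']),m)
    ims.append(p)
cv2.imwrite('pics/a.png',cv2.cvtColor(ims[0],cv2.COLOR_RGB2BGR));cv2.imwrite('pics/b.png',cv2.cvtColor(ims[1],cv2.COLOR_RGB2BGR))
print(readout.sense(),ctrl.hold_point_z)
E
```

```text
top {'vfov': 52.19533937252328, 'cx': 256.37992056059926, 'cy': 189.30161122988164, 'rvec': array([ 2.15666142, -2.12227193,  0.18095422]), 'tvec': array([-40.0084909 , 585.66780877, 936.76528866])}
chest 0.68 [321. 210. 119.  65.] [ 535. -149.   82.] [56. 98.]
hatch 0.83 [347. 210.  53.  38.] [ 537. -245.   60.] [ 57. 105.]
small_hatch 0.77 [205. 184.  32.  23.] [597. 100.  46.] [42. 75.]
small_hatch 0.44 [323. 209. 118.  62.] [ 535. -151.   80.] [53. 98.]
side {'vfov': 47.38963675666593, 'cx': 254.47765305632984, 'cy': 192.99273767771487, 'rvec': array([ 0.88469142, -2.34760185,  1.2437698 ]), 'tvec': array([414.09303295, 289.373735  , 807.33545555])}
chest 0.67 [304. 188. 104.  89.] [ 497. -121.   62.] [12. 97.]
hatch 0.79 [312. 166.  42.  26.] [ 549. -244.   62.] [ 59. 106.]
small_hatch 0.77 [210. 226.  35.  26.] [600. 110.  46.] [43. 76.]
{'time_s': 0.4, 'joints': array([-1.51939365e+00,  3.12995116e-01,  1.49777776e+00,  3.17449629e-06,
        1.33097859e+00, -2.23413450e-01]), 'dq': array([ 8.14550300e-04,  2.06878612e-03, -1.56576344e-05,  2.78706073e-04,
       -3.80671759e-04, -1.16209857e-03]), 'tau': array([ 1.19156743e-03, -4.11809385e+01, -2.59661168e+01,  9.59225702e-06,
        1.22849342e-03,  9.97199443e-07]), 'eef_pos': array([ 142.45069863, -505.28880732,  231.21617808]), 'ee_rot': array([-7.89807531e-05,  9.90574405e-01,  1.36975696e-01,  8.35708173e-06]), 'force': array([-0.31287066,  0.34261914,  0.01493477]), 'wrist_torque': array([ 0.02023915, -0.01901582, -0.02070341]), 'grip_width': 1.0025358609043808} 18.700000000000003
```

View pics/a.png

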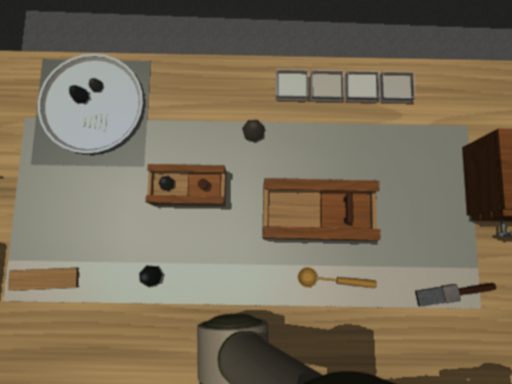

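View pics/b.png

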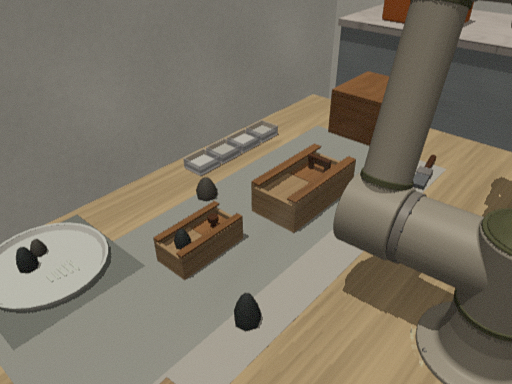

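The top view shows the chest at about (321,210), with its hatch (bar handle at (349,209)) on the right, which is world -y. The deck on the left is free. The small box is at (186,185). Next I fit the poses.

```bash
python3 - <<'E'
from h import *
from scipy.spatial.transform import Rotation as R
for n in('top','side'):
    C=np.load('c_%s.npz'%n)['C']
    b=(abs(C[...,0]-536)<110)&(abs(C[...,1]+170)<190)
    m=b&(C[...,2]>86)&(C[...,2]<101)
    # keep big comps
    q=C[m][:,:2].astype(np.float32)
    print(n,len(q),cv2.minAreaRect(q),np.percentile(C[m][:,2],[10,50,90]))
    h=b&(C[...,2]>101)&(C[...,2]<112)
    if h.sum()>4:
        q=C[h][:,:2].astype(np.float32);print('bar',len(q),cv2.minAreaRect(q),q.mean(0),np.median(C[h][:,2]))
    d=b&(C[...,2]>52)&(C[...,2]<70);print('deck z',[np.round(np.median(C[d&(C[...,1]>a)&(C[...,1]<a+60)][:,2]),1) for a in(-280,-230,-150,-100)])
s=readout.sense();w=s['ee_rot'];print(np.round(R.from_quat([*w[1:],w[0]]).as_matrix(),3))
E
```

```text
top 2609 ((535.5751953125, -185.6989288330078), (276.22119140625, 142.43138122558594), 89.65222930908203) [93.92549143 96.10558832 98.18646423]
bar 169 ((571.847900390625, -219.02032470703125), (144.69656372070312, 70.55414581298828), 49.42920684814453) [ 537.3295 -249.2827] 104.8704642741441
deck z [np.float64(60.2), np.float64(60.2), np.float64(60.3), np.float64(60.3)]
side 1483 ((535.3450317382812, -185.83590698242188), (282.58355712890625, 146.05563354492188), 89.75678253173828) [91.01579043 96.23173766 97.95684017]
bar 86 ((536.397216796875, -249.29136657714844), (68.35041809082031, 15.928898811340332), 1.6691067218780518) [ 534.8882  -247.78331] 105.00484814284768
deck z [np.float64(60.9), np.float64(60.8), np.float64(60.7), np.float64(61.0)]
[[ 0.962  0.271 -0.   ]
 [ 0.271 -0.962  0.   ]
 [ 0.    -0.    -1.   ]]
```

>>> step_arm --plan "4.5 -1.4 0 2 100; 9 -2.8 0 5 80; 13.5 -4.2 0 8 60; 18 -5.6 0 11 60; 22.5 -7 0 14 60; 27 -8.4 0 16 60; 31.5 -9.8 0 16 60; 36 -11.2 0 16 60; 40.5 -12.6 2 16 60; 44.76 -13.9 5 16 60" --grip_force 40

```text
time_s: 1.4
eef_pos: [534.3, -251.1, 184.7]
ee_rot: [0.001, 1.0, -0.002, 0.001]
force: [-0.1, -0.2, 0.2]
grip_width: 0.597
```

```bash
python3 - <<'E'
from h import *
from scipy.spatial.transform import Rotation as R
s=readout.sense()
p,d=cams.capture('wrist');C=cloud('wrist',d)
cv2.imwrite('pics/c.png',cv2.cvtColor(p,cv2.COLOR_RGB2BGR))
m=(C[...,2]>101)&(C[...,2]<112)&(abs(C[...,0]-536)<60)&(abs(C[...,1]+250)<30)
q=C[m][:,:2].astype(np.float32);print(len(q),cv2.minAreaRect(q) if len(q) else 0)
s=readout.sense();w=s['ee_rot'];print(s['time_s'],s['eef_pos'],s['grip_width'],np.round(R.from_quat([*w[1:],w[0]]).as_matrix(),3))
E
```

```text
0 0
1.45 [ 536.02659902 -246.48178944  178.35860717] 0.5978161112846715 [[ 1.    -0.001 -0.003]
 [-0.001 -1.     0.005]
 [-0.003 -0.005 -1.   ]]
```

View pics/c.png

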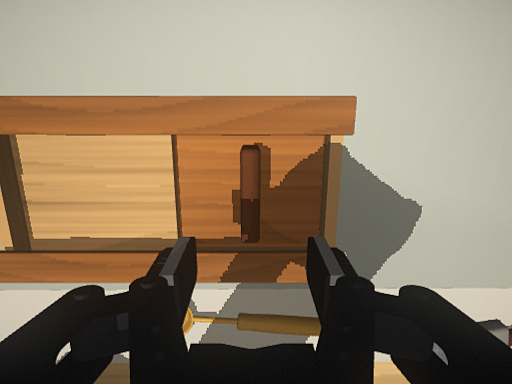

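The wrist view shows the bar at columns 241-260, rows 145-242, between the finger lines. The arm was still settling, so I re-measure.

```bash
python3 - <<'E'
from h import *
s=readout.sense()
p,d=cams.capture('wrist');C=cloud('wrist',d)
print(np.round(C[190,251]),np.round(C[200,300]))
m=(C[...,2]>98)&(C[...,2]<112)&(abs(C[...,0]-536)<42)&(abs(C[...,1]+250)<30)
q=C[m][:,:2].astype(np.float32);print(len(q),cv2.minAreaRect(q) if len(q) else 0, np.percentile(C[m],[2,50,98],axis=0) if len(q) else 0)
print(s['eef_pos'],readout.sense()['eef_pos'])
E
```

```text
[ 543. -248.  107.] [ 522. -288.   62.]
1908 ((534.5018310546875, -252.35617065429688), (13.547768592834473, 69.28646087646484), 89.88185119628906) [[ 502.130334   -258.72804419  102.74913838]
 [ 537.33923724 -251.96070311  105.65440914]
 [ 568.27110956 -245.59574601  107.11084879]]
[ 536.02659902 -246.48178944  178.35860717] [ 533.73231961 -248.37611797  179.82304213]
```

>>> step_arm --plan "0 0.1 3 0 60; 0 0.1 6 0 60; 0 0.1 8.5 0 60; 0 0.1 10 0 60; 0 0.1 10.7 0 60; 0 0.1 10.7 0 60; 0 0.1 10.7 0 60"

```text
time_s: 2.2
eef_pos: [532.4, -253.8, 78.1]
ee_rot: [0.0, 1.0, -0.002, 0.001]
force: [1.2, -0.0, 0.2]
grip_width: 0.599
```

>>> step_arm --plan "0 0 0 0 40; 0 0 0 0 25; 0 0 0 0 10; 0 0 0 0 0; 0 0 0 0 0; 0 0 0 0 0; 0 0 0 0 0; 0 0 0 0 0" --grip_force 50

```text
time_s: 3.0
eef_pos: [532.5, -252.4, 77.8]
ee_rot: [-0.0, 1.0, -0.002, 0.0]
force: [0.2, 5.8, 4.6]
grip_width: 0.157
```

The opening of 13 mm matches the bar. Lifting 20 mm.

>>> step_arm --plan "0 0 -0.4 0 0; 0 0 -0.8 0 0; 0 0 -1.2 0 0; 0 0 -1.6 0 0; 0 0 -2 0 0; 0 0 -2 0 0; 0 0 -2 0 0; 0 0 -2 0 0"

```text
time_s: 3.8
eef_pos: [532.0, -252.7, 97.3]
ee_rot: [-0.001, 1.0, -0.002, -0.0]
force: [-2.1, 7.8, -1.7]
grip_width: 0.151
```

```bash
python3 - <<'E'
from h import *
for n in('top','side'):
    p,d=cams.capture(n);C=cloud(n,d)
    for r in spotter.regions_of(n,'hatch')[:2]:
        m=r['pixels']&(d>0)&(C[...,2]<90);print(n,r['conf'],np.round(np.percentile(C[m],[5,50,95],axis=0),1))
cv2.imwrite('pics/d.png',cv2.cvtColor(p,cv2.COLOR_RGB2BGR))
s=readout.sense();print(s['eef_pos'],s['force'],s['wrist_torque'],s['grip_width'])
E
```

```text
top 0.85 [[ 525.9 -231.1   76.5]
 [ 563.2 -204.6   79.7]
 [ 579.7 -194.2   82.5]]
side 0.76 [[ 510.1 -264.2   73.3]
 [ 548.8 -224.3   80.2]
 [ 588.9 -193.1   83.1]]
[ 531.96906088 -252.71637844   97.32932476] [-0.76287962  6.49069426 -3.90229819] [ 1.27338028  0.28951402 -0.04962438] 0.1509112353927032
```

View pics/d.png

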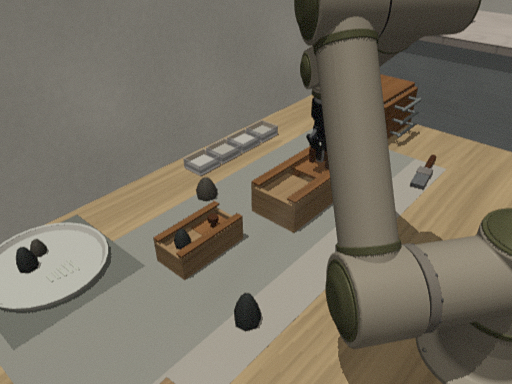

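The side view shows the gripper holding the hatch at (318,150). The measured panel top is about z 80, so the underside is at 70. Now I slide it to +y (tool -y).

>>> step_arm --plan "0 -0.7 0 0 0; 0 -1.6 0 0 0; 0 -2.6 0 0 0; 0 -3.6 0 0 0; 0 -4.6 0 0 0; 0 -5.6 0 0 0; 0 -6.4 0 0 0; 0 -6.4 0 0 0"

```text
time_s: 4.8
eef_pos: [532.4, -188.1, 97.1]
ee_rot: [-0.0, 1.0, -0.002, -0.0]
force: [0.3, -1.0, -3.6]
grip_width: 0.155
```

>>> step_arm --plan "0 -0.8 0 0 0; 0 -1.8 0 0 0; 0 -2.8 0 0 0; 0 -3.8 0 0 0; 0 -4.8 0 0 0; 0 -5.6 0 0 0; 0 -6.2 0 0 0; 0 -6.4 0 0 0; 0 -6.4 0 0 0; 0 -6.4 0 0 0"

```text
time_s: 5.8
eef_pos: [532.7, -125.5, 97.0]
ee_rot: [0.0, 1.0, -0.002, 0.0]
force: [-0.5, 0.0, -3.8]
grip_width: 0.155
```

```bash
python3 - <<'E'
from h import *
for n in('top','side'):
    p,d=cams.capture(n);C=cloud(n,d)
    for r in spotter.regions_of(n,'hatch')[:2]:
        m=r['pixels']&(d>0)&(C[...,2]<88);print(n,r['conf'],np.round(np.percentile(C[m],[3,50,97],axis=0),1))
    if n=='top':cv2.imwrite('pics/e.png',cv2.cvtColor(p,cv2.COLOR_RGB2BGR)[130:290,200:420].repeat(3,0).repeat(3,1))
s=readout.sense();print(s['eef_pos'],s['force'],s['wrist_torque'],s['grip_width'])
E
```

```text
side 0.77 [[ 506.8 -177.    76. ]
 [ 540.8 -101.3   79.7]
 [ 586.   -66.3   83.7]]
[ 532.68784377 -125.51841446   96.97106272] [-0.38082381  0.25075596 -2.61358075] [0.03103333 0.01477646 0.06776309] 0.1539748501336207
```

View pics/e.png

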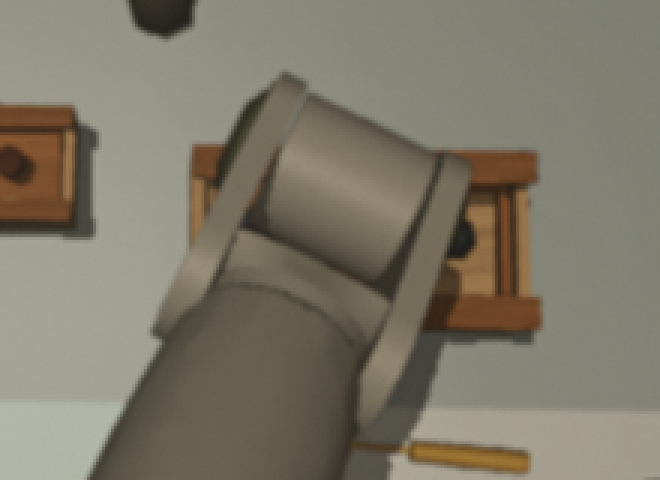

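The top view shows the well open on the right, with a stone visible in it at (460,238) in the crop. The arm covers the hatch. By the side depth its centre is near chest y 62. Next I lower it 10 mm and let go.

>>> step_arm --plan "0 0 0.3 0 0; 0 0 0.6 0 0; 0 0 0.9 0 0; 0 0 1 0 0; 0 0 1 0 0; 0 0 1 0 0; 0 0 1 0 0"

```text
time_s: 6.7
eef_pos: [532.6, -125.3, 87.8]
ee_rot: [0.0, 1.0, -0.002, -0.0]
force: [-4.4, 1.4, 6.9]
grip_width: 0.152
```

>>> step_arm --plan "0 0 0 0 20; 0 0 0 0 30; 0 0 0 0 45; 0 0 0 0 60; 0 0 0 0 60; 0 0 0 0 60"

```text
time_s: 7.3
eef_pos: [532.7, -125.2, 87.0]
ee_rot: [-0.0, 1.0, -0.002, -0.0]
force: [0.7, 0.2, 0.9]
grip_width: 0.601
```

>>> step_arm --plan "0 0 -0.5 0 60; 0 0 -1.5 0 60; 0 0 -3.5 0 60; 0 0 -6 0 60; 0 0 -9 0 60; 0 0 -12 0 60; 0 5 -14 0 60; 0 10 -14 0 60; 0 14 -14 0 60; 0 18 -14 0 60"

```text
time_s: 8.3
eef_pos: [531.5, -307.3, 228.2]
ee_rot: [0.0, 1.0, -0.002, 0.0]
force: [0.7, 0.1, 0.3]
grip_width: 0.599
```

>>> step_arm --plan "0 4 0 0 60; 0 8 0 0 60; 0 8 0 0 60; 0 8 0 0 60"

```text
time_s: 8.7
eef_pos: [531.3, -385.6, 227.3]
ee_rot: [-0.0, 1.0, -0.003, 0.0]
force: [-0.3, 1.1, 0.9]
grip_width: 0.598
```

```bash
python3 - <<'E'
from h import *
for n in('side','top'):
    p,d=cams.capture(n);C=cloud(n,d)
    for t in('hatch','small_hatch'):
      for r in spotter.regions_of(n,t)[:2]:
        m=r['pixels']&(d>0)&(C[...,2]<85);print(n,t,r['conf'],np.round(np.percentile(C[m],[3,50,97],axis=0),1).tolist())
    h=(C[...,2]>108)&(C[...,2]<121)&(abs(C[...,0]-536)<45)&(abs(C[...,1]+123)<30)
    if h.sum(): print('bar',h.sum(),np.round(np.percentile(C[h],[3,50,97],axis=0),1).tolist())
cv2.imwrite('pics/f.png',cv2.cvtColor(p,cv2.COLOR_RGB2BGR)[130:290,140:420].repeat(2,0).repeat(2,1))
s=readout.sense();print(s['time_s'],s['eef_pos'],s['force'])
E
```

```text
side small_hatch 0.56 [[583.2, 67.6, 42.7], [601.0, 111.1, 46.2], [629.7, 140.3, 76.8]]
bar 126 [[502.7, -131.2, 108.1], [533.6, -121.8, 114.3], [568.9, -117.9, 116.7]]
top hatch 0.86 [[494.7, -183.1, 66.9], [537.3, -118.2, 70.1], [582.1, -69.1, 73.3]]
top small_hatch 0.75 [[571.6, 63.3, 41.6], [597.3, 98.5, 45.6], [627.1, 138.9, 75.9]]
top small_hatch 0.2 [[464.5, -317.8, 3.2], [539.0, -256.9, 23.3], [584.2, -51.8, 80.3]]
bar 178 [[504.9, -132.5, 111.7], [536.2, -125.6, 114.9], [568.3, -120.5, 117.5]]
9.0 [ 531.848852   -384.4136138   227.51742087] [ 1.01843404  0.62754867 -0.4888184 ]
```

View pics/f.png

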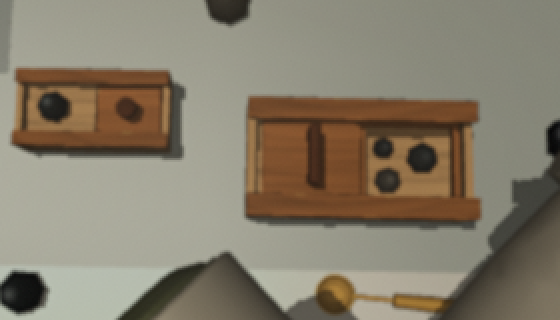

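The hatch lies flat on the deck (bar at crop (316,155)). The well is open with three stones showing, and the small box is unchanged. I'm handing in.

```bash
python3 -c "
from h import *
print(workorder.finish_job())"
```

```text
the job is handed in; nothing more can be done
None
```

The stone chest is open: its hatch lies released on the deck and the well is fully uncovered. I gripped the hatch by its bar, lifted it 20 mm, slid it about 127 mm to chest +y, lowered it, let go and backed the arm away. I handed the job in at about 9 s of the 32 s allowed; it reported no verdict.

- **On the way:** after the lift, both cameras put the hatch top at about 80 mm, so its underside was at about 70 mm (57 needed) while still over the well.
- **Hatch at the end:** the top camera puts its upper face at about 70 mm, so its underside is at about 60 mm. Its origin is at chest y of about 60–62 mm (48 needed) and within about 3 mm of the centre line. It looks flat.
- **Small box:** the top camera shows its hatch where it was, within about 2 mm.
- **Robot:** the gripper is well clear, with contact forces near zero.

**Checks that failed or disagreed:**
- The final side picture gave no hatch detection.
- The side and top cameras differ by about 4 mm on the bar's y position.
- The first wrist measurement failed because the arm was still moving, so I repeated it.

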